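# Close up the grooming shelf

## Task

Close up the grooming shelf with your fingertips: push both drawers of the wooden unit fully home, and push the acrylic pot's hinged lid over and down until it is shut. Only push: do not lift, tip or shift the pot, and leave everything else on the shelf and the turntable where it is.

Things in the scene. Friction and masses are not known exactly. Their poses are not given: they have to be found in the camera images.
- left_drawer_knob (a point): Centre of the end face of the brass knob (18 mm across, 18 mm long, 60 mm above the shelf) on the front of the left drawer (robot's left) of a low dark wooden two-drawer unit. The front is 134 mm wide, 14 mm thick, from 9 to 83 mm above the shelf. The point moves with the drawer; its x axis points level into the unit, the way to push, z up; the drawer runs straight along x.
- right_drawer_knob (a point): The same point on the right drawer, beside the left one (knobs 138 mm apart when equally far open).
- left_drawer (a joint): How far the left drawer stands open, m: 0 is fully home, growing towards the robot, at most 0.12. It slides with about 1.2 N of friction and stays where it is left; it meets a hard stop at 0.
- right_drawer (a joint): The same for the right drawer.
- unit: The drawer unit, fixed to the shelf: 280 mm wide, 95 mm high, 204 mm deep, flat top. Origin on the shelf at the middle of its width, in the plane of the closed drawer fronts; x level into the unit (away from the robot), y to its left, z up. It stands left or right on the shelf, the turntable on the other side.
- pot: Loose round clear acrylic pot, 90 mm across, 70 mm high, about 0.6 kg, with a round wooden lid hinged at its rim, standing on a marble turntable (300 mm across, top 28 mm above the shelf; stiff, but it turns when pushed hard sideways). Origin: centre of the pot's underside; z up; x points level from the pot's centre to its hinge.
- pot_hinge (a point): Middle of the lid's hinge axis, on the pot's rim, 47 mm from its centre along the pot's x, 70 mm above its underside (98 mm above the shelf). Axes as the pot's: x level outwards from the pot through the hinge, y along the hinge axis.
- pot_lid (a joint): Opening angle of the lid, rad: 0 shut flat on the pot, 1.57 upright above the hinge, 1.9 the stop, leaning back. The lid is a wooden disc 94 mm across, 6 mm thick; its rim touches the hinge axis, its underside lies in the plane of the axis. A stiff hinge (about 0.035 N m of friction) keeps it wherever it is left, so it must be pushed all the way.
- lid_edge (a point): Point on the lid's free rim farthest from the hinge (94 mm from it), on its outer (upper when shut) face; moves with the lid.
- dish: Bystander: loose small white porcelain dish, 84 mm across, 22 mm high, on the turntable; origin centre of underside.
- brush: Bystander: loose orange silicone brush lying on the turntable, 125 mm long, 34 mm wide, 25 mm high; origin on its underside near the middle, x towards the head.
- bottle: Bystander: loose small amber glass bottle on the turntable, 36 mm across, 90 mm high; origin centre of underside.
- tin: Bystander: loose flat metal tin on the shelf in front, 60 mm across, 40 mm high; origin centre of underside.
- jar: Bystander: loose glass jar on top of the drawer unit, towards its back, 48 mm across, 55 mm high; origin centre of underside.
- compact: Bystander: loose closed pocket mirror, a flat steel disc 70 mm across, 12 mm high, lying on the shelf off to the right; origin centre of underside.
Not all that is in view belongs to the job. Several things have the shape of the pot; the one meant has the colours described above.

How it is judged:
By the outcome, as a careful person would: the job done as asked, in the order asked, and still so for the second after the job is handed in, with the robot touching nothing.
It also fails if it takes over 70 s, if anything falls off the work surface, if the arm or the gripper's body presses on something with over 40 N, if the wrist force passes 120 N, or if a joint passes its speed limit or range.

## Robot

A 7-joint arm with a two-finger parallel gripper is mounted at the origin on the work surface. World frame = base frame: x ahead of the robot, y to its left, z up, the work surface at z = 0. Lengths are in m, angles in rad, forces in N, time in s.
With the tool pointing down it reaches from about 0.4 to 0.85 m from the base axis. Payload 10.4 kg.
Tool frame: the origin (TCP) lies at the very end of the fingers, on their centre line; the grasp point (between the pads) lies 19 mm behind it; z points along the fingers, y is the line along which they close (so a half turn about z gives the same grasp; the last joint's range is limited). The gripper opens to 85 mm and grips with 20 to 120 N. Pads are 22 mm wide; open, the fingers measure 114 mm over their backs; the gripper's body (76 mm by 85 mm) begins 54 mm behind the grasp point. The pads swing forward as they close: fully open they stand 13 mm farther back than shut.
Start: joints at [1.221, 0.332, -0.065, 1.46, 0.022, 1.35, -0.088], TCP at [0.201, -0.592, 0.231] pointing down, gripper open.
Joint ranges: [-2.6, 2.6], [-0.5, 2.12], [-1.47, 1.34], [0.16, 2.42], [-1.27, 4.41], [0.06, 2.06], [-2.6, 2.6]. Speed limits (rad/s): [2.22, 2.22, 2.79, 2.79, 3.14, 3.14, 3.14].

## Interface

Orientations are given as a rotation vector (axis times angle).
In Python, from rig import * gives the robot as it stands.
- The arm moves only by the shell command python3 -m handwheel 'ROWS' [FORCE]. ROWS is text: rows parted by semicolons, each of 7 numbers parted by spaces: the finger opening in mm, from 0 to 85.4, then the shift along the world's x, y, z in mm, then the turn, a rotation vector about the world's x, y, z in degrees. In form: claw dx dy dz rx ry rz; .... A call has 1 to 20 rows; each row is the pose to reach, as a shift and turn from the pose commanded when the call began; what a row does not reach only later rows make up. A row lasts 1/12 s, in which the tool goes at most 41.7 mm and 7.16 degrees, less where a joint would pass 70% of its speed; a pose out of reach is approached as far as the arm can. A call with a gripper value outside its range is refused whole. The fingers move at their own pace and stop on an object; FORCE is the grip in N (left out, the last holds). Time passes only in rows, so rows that repeat a pose let the fingers close. It gives the time, the measured TCP pose, the force, the opening and the grip force at its end, in the units of the state.
- read_state(): the state, without advancing time (a new reading comes with each control period).
- get_image(name): name is "side" or "top" or "wrist"; returns a dict with "img" (420x560x3 uint8, blue, green, red), "K" (3x3 intrinsics, pixels), "R" (3x3) and "t" (3): a world point X has camera coordinates R X + t. Camera axes: x right, y down, z forward; pixel columns grow to the right and rows downward; lengths in m; the calibration is good to about 2 mm. A picture is of the moment at which its call begins. There is no depth.
- hand_in(): hands the job in; it is judged then, once.
The state is a dict: "time_s": time; "qpos": joint angles; "joint_velocities": joint speeds; "joint_efforts": joint torques, N m; "tcp_pos": TCP position; "tool_rot": TCP orientation; "ft_force": force on the tool from outside, world axes, zero at the start; "moment": the same for the moment, N m; "opening": finger opening in m; "grasp_force": force on a finger pad.
Only numpy, scipy, OpenCV 4.12 (cv2) and the standard library are available. Lean on these libraries where they do the work, as an engineer would, in place of code of your own. Each camera call takes 0.05 s, during which the arm holds its last target. There are 200 camera calls.

## Working session

There is one attempt and no reset: what is moved stays moved. The work goes in short steps, Python scripts to look and compute and a shell command to move; the robot and the scene stay as the last step left them, time stands still between calls to the robot, and variables do not carry over. Pictures are saved under pics/ and viewed, at most 10 in all, crops included, and the job is handed in when it is done.

```bash
mkdir -p pics; python3 - <<'E'
from rig import *
import cv2
for n in ("top","side"):
    d=get_image(n); cv2.imwrite(f"pics/{n}0.png",d["img"]); print(n,d["K"].tolist(),d["R"].round(4).tolist(),d["t"].round(4).tolist())
s=read_state(); print(s["tcp_pos"],s["tool_rot"],s["time_s"])
E
```

```text
top [[534.23034130508, 0.0, 276.0838746589416], [0.0, 534.23034130508, 213.5284648956144], [0.0, 0.0, 1.0]] [[-0.013, -0.9999, -0.0019], [-0.9932, 0.0131, -0.1159], [0.1159, 0.0004, -0.9933]] [-0.0542, 0.4995, 1.5526]
side [[528.1383804572282, 0.0, 282.3135267332322], [0.0, 528.1383804572282, 211.8987123111132], [0.0, 0.0, 1.0]] [[-0.9113, -0.4117, 0.0053], [-0.3136, 0.6857, -0.6569], [0.2668, -0.6003, -0.754]] [0.3992, 0.2545, 1.2134]
[ 0.20053899 -0.59161282  0.23059262] [-3.09853400e+00 -5.10836365e-01  3.96646368e-04] 0.1
```

View pics/top0.png

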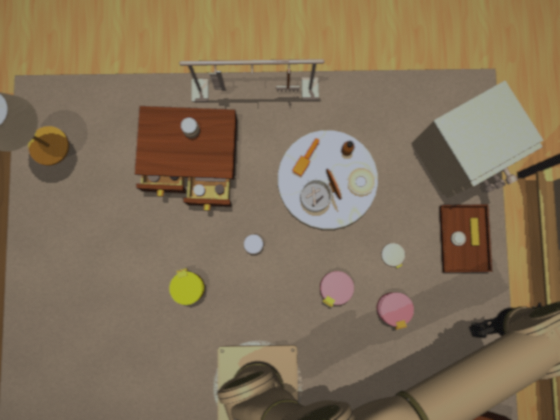

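View pics/side0.png

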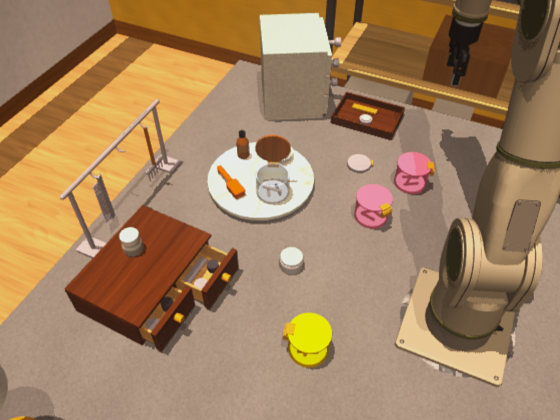

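```bash
python3 - <<'E'
import cv2,numpy as np
t=cv2.imread("pics/top0.png");s=cv2.imread("pics/side0.png")
f=lambda im,r,c,h,w,k:cv2.resize(im[r:r+h,c:c+w],(w*k,h*k),interpolation=cv2.INTER_CUBIC)
a=np.hstack([f(t,125,270,100,130,3)[:300,:390],f(s,120,200,100,130,3)])
b=np.hstack([f(t,130,130,100,130,3),f(s,205,125,100,130,3)[:300]])
v=np.vstack([a,b[:, :780]]);print(v.shape);cv2.imwrite("pics/crop0.png",v)
E
```

```text
(600, 780, 3)
```

View pics/crop0.png

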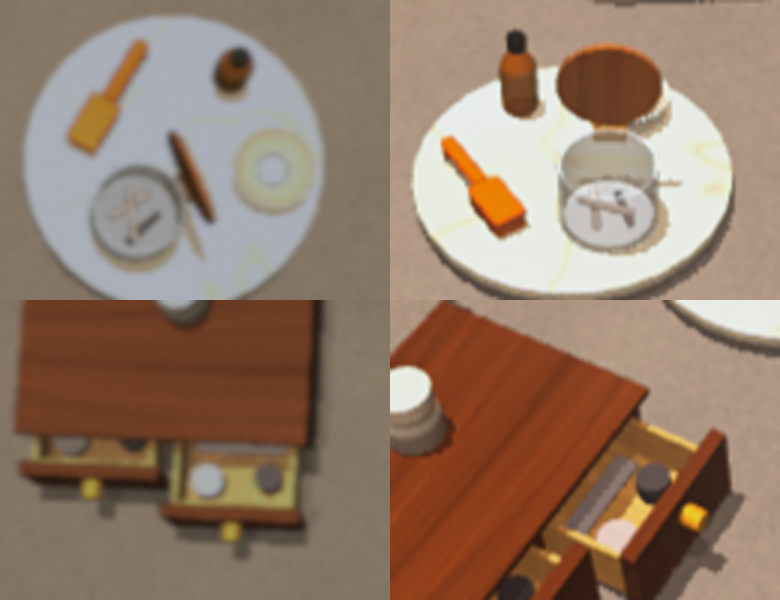

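The pot-shaped candidates in the top view are yellow (186,288), pink (337,288), pink (396,310) and clear with a wooden lid (315,197). Only the last, on the marble turntable, is clear acrylic with a wooden lid, so it is the one meant. The crop shows its lid about upright, with the hinge toward the dish. Both drawers are open, with knobs at top (160,194) and (207,208).

```bash
cat > h.py <<'E'
import numpy as np
C={"top":(np.array([[534.23,0,276.084],[0,534.23,213.528],[0,0,1]]),np.array([[-0.013,-0.9999,-0.0019],[-0.9932,0.0131,-0.1159],[0.1159,0.0004,-0.9933]]),np.array([-0.0542,0.4995,1.5526])),
"side":(np.array([[528.138,0,282.3135],[0,528.138,211.8987],[0,0,1]]),np.array([[-0.9113,-0.4117,0.0053],[-0.3136,0.6857,-0.6569],[0.2668,-0.6003,-0.754]]),np.array([0.3992,0.2545,1.2134]))}
def ray(n,p):
    K,R,t=C[n]; d=R.T@np.linalg.inv(K)@np.array([p[0],p[1],1.]); return -R.T@t,d/np.linalg.norm(d)
def plane(n,p,z):
    o,d=ray(n,p); return (o+d*(z-o[2])/d[2]).round(4)
def tri(a,b):
    (o,d),(q,e)=ray("top",a),ray("side",b); s=np.linalg.lstsq(np.c_[d,-e],q-o,rcond=None)[0]
    x,y=o+d*s[0],q+e*s[1]; return ((x+y)/2).round(4),round(float(np.linalg.norm(x-y)),4)
E
python3 - <<'E'
from h import *
T=lambda c,r,o:(o[0]+(c-.5)/3,o[1]+(r-.5)/3)
to=(270,125);so=(200,120);tu=(130,130);su=(125,205)
print("knobs",tri(T(91,194,tu),T(540-390+6,348,(125,205-0))),)
print("Lknob z.06",plane("top",T(91,195,tu),.06),plane("side",(181,317.5),.06))
print("Rknob z.06",plane("top",T(231,239,tu),.06),plane("side",T(314,217-0,(125,105)) if 0 else (229,277),.06))
print("unit top front corners",plane("top",T(15,432,(130,30)),.095),plane("top",T(308,443,(130,30)),.095), plane("side",T(258,390,(125,105)),.095))
print("pot rim",plane("top",T(137,208,to),.098),"bottom side",plane("side",T(608-390,215,so),.03))
print("pot rim side",plane("side",T(607-390,163,so),.098))
print("hinge side",plane("side",T(609-390,130,so),.098))
print("lid centre",tri(T(192,176,to),T(219,86,so)))
print("lid ends",plane("top",T(172,134,to),.145),plane("top",T(212,221,to),.145))
for z in(.18,.19): print("lid apex side",z,plane("side",T(219,45,so),z))
print("dish",plane("top",T(273,170,to),.05),"bottle",plane("top",T(238,60,to),.118))
print("tin",plane("top",(253.5,244),.04))
E
```

```text
knobs (array([0.561 , 0.2807, 0.0482]), 0.0079)
Lknob z.06 [0.5545 0.2764 0.06  ] [0.5559 0.2761 0.06  ]
Rknob z.06 [0.5096 0.1403 0.06  ] [0.5107 0.1393 0.06  ]
unit top front corners [0.6108 0.342  0.095 ] [0.5964 0.0625 0.095 ] [0.5934 0.0709 0.095 ]
pot rim [ 0.5446 -0.1735  0.098 ] bottom side [ 0.5461 -0.1738  0.03  ]
pot rim side [ 0.5458 -0.1724  0.098 ]
hinge side [ 0.5618 -0.2109  0.098 ]
lid centre (array([ 0.567 , -0.2219,  0.1397]), 0.0009)
lid ends [ 0.606  -0.2037  0.145 ] [ 0.5245 -0.2385  0.145 ]
lid apex side 0.18 [ 0.5696 -0.2292  0.18  ]
lid apex side 0.19 [ 0.5646 -0.2187  0.19  ]
dish [ 0.5878 -0.3112  0.05  ] bottle [ 0.6817 -0.2704  0.118 ]
tin [0.4088 0.0064 0.04  ]
```

```bash
python3 -m handwheel '0 0 0 100 0 0 0;0 0 0 100 0 0 0;0 0 0 100 0 0 0;0 300 390 100 0 0 -21.6;0 300 390 100 0 0 -21.6;0 300 390 100 0 0 -21.6;0 300 390 100 0 0 -21.6;0 300 390 100 0 0 -21.6;0 300 390 100 0 0 -21.6;0 300 390 100 0 0 -21.6;0 300 390 100 0 0 -21.6;0 300 390 100 0 0 -21.6;0 300 390 100 0 0 -21.6;0 300 390 100 0 0 -21.6;0 300 390 100 0 0 -21.6;0 300 390 100 0 0 -21.6;0 300 390 100 0 0 -21.6;0 300 390 100 0 0 -21.6;0 300 390 100 0 0 -21.6;0 300 390 100 0 0 -21.6'
```

```text
time_s: 1.77
tcp_pos: [0.5, -0.2033, 0.3313]
tool_rot: [3.14, -0.083, -0.0]
ft_force: [-0.0, 0.2, -1.3]
opening: 0.0
grasp_force: 0.0
```

```bash
python3 -m handwheel '0 5 480 0 0 0 0;0 5 480 0 0 0 0;0 5 480 0 0 0 0;0 5 480 0 0 0 0;0 5 480 0 0 0 0;0 5 480 0 0 0 0;0 5 480 0 0 0 0;0 5 480 0 0 0 0;0 5 480 0 0 0 0;0 5 480 0 0 0 0;0 5 480 0 0 0 0;0 5 480 0 0 0 0;0 5 480 0 0 0 0;0 5 480 0 0 0 0;0 5 480 -200 0 0 0;0 5 480 -200 0 0 0;0 5 480 -200 0 0 0;0 5 480 -200 0 0 0;0 5 480 -200 0 0 0;0 5 480 -200 0 0 0' && python3 -m handwheel '0 0 0 -30 0 0 0;0 0 0 -60 0 0 0;0 0 0 -83 0 0 0;0 0 0 -83 0 0 0;0 0 0 -83 0 0 0' && python3 - <<'E'
from rig import *
import cv2,numpy as np
a=get_image("top")["img"][110:240,110:260];b=get_image("side")["img"][200:360,90:250]
cv2.imwrite("pics/k1.png",np.hstack([cv2.resize(a,(400,347)),cv2.resize(b,(347,347))]))
E
```

```text
time_s: 3.43
tcp_pos: [0.5035, 0.2731, 0.1249]
tool_rot: [3.135, -0.084, -0.013]
ft_force: [-1.4, -0.8, -0.8]
opening: 0.0004
grasp_force: 0.0
time_s: 3.85
tcp_pos: [0.5066, 0.2771, 0.0497]
tool_rot: [3.14, -0.082, 0.0]
ft_force: [0.6, -0.1, -0.0]
opening: -0.0
grasp_force: 0.0
```

View pics/k1.png

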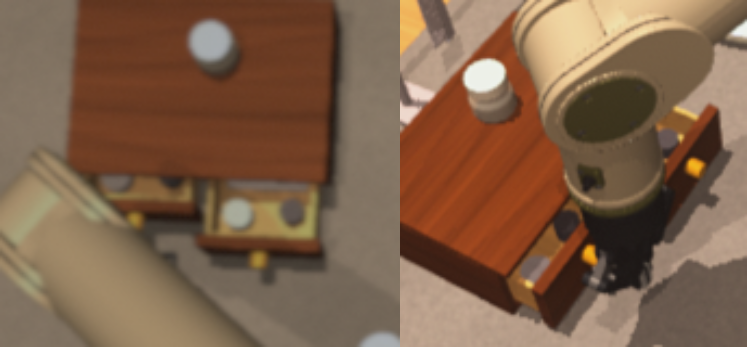

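The image shows the fingertips just in front of the left knob, at about (595,255) in the side crop. I'll push now.

```bash
python3 -m handwheel '0 12 -0.6 0 0 0 0;0 24 -1.2 0 0 0 0;0 32 -1.6 0 0 0 0;0 38 -2 0 0 0 0;0 44 -2.3 0 0 0 0;0 50 -2.6 0 0 0 0;0 55 -2.8 0 0 0 0;0 60 -3.1 0 0 0 0;0 60 -3.1 0 0 0 0' && python3 -m handwheel '0 3 -0.1 0 0 0 0;0 6 -0.3 0 0 0 0;0 8 -0.4 0 0 0 0;0 8 -0.4 0 0 0 0'
```

```text
time_s: 4.7
tcp_pos: [0.5667, 0.2747, 0.0483]
tool_rot: [-3.141, 0.08, -0.001]
ft_force: [-0.8, -0.6, 0.1]
opening: 0.0
grasp_force: 0.0
time_s: 5.03
tcp_pos: [0.574, 0.2745, 0.0482]
tool_rot: [-3.141, 0.079, -0.0]
ft_force: [0.5, -0.3, -0.3]
opening: -0.0002
grasp_force: 0.0
```

```bash
for i in 1; do python3 -m handwheel '0 2 -0.1 0 0 0 0;0 4 -0.2 0 0 0 0;0 4 -0.2 0 0 0 0'; python3 -m handwheel '0 2 -0.1 0 0 0 0;0 4 -0.2 0 0 0 0;0 4 -0.2 0 0 0 0'; done; python3 - <<'E'
from rig import *
import cv2,numpy as np
a=get_image("top")["img"][110:240,110:260];b=get_image("side")["img"][200:360,90:250]
cv2.imwrite("pics/k2.png",np.hstack([cv2.resize(a,(400,347)),cv2.resize(b,(347,347))]))
E
```

```text
time_s: 5.28
tcp_pos: [0.578, 0.2743, 0.0483]
tool_rot: [-3.141, 0.079, -0.0]
ft_force: [-0.0, 0.3, 0.1]
opening: 0.0001
grasp_force: 0.0
time_s: 5.53
tcp_pos: [0.5781, 0.2744, 0.0482]
tool_rot: [3.138, -0.076, -0.01]
ft_force: [-18.8, -4.3, 13.0]
opening: 0.0001
grasp_force: 9.0
```

View pics/k2.png

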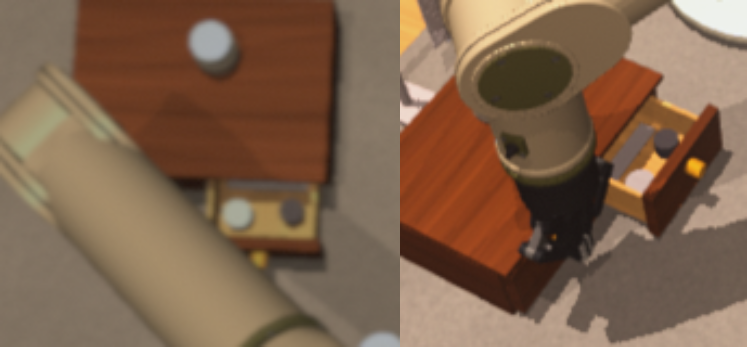

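The left drawer is home: the hard stop came at x=0.578, as predicted. Next is the right one.

```bash
python3 -m handwheel '0 -40 2 0 0 0 0;0 -80 4 0 0 0 0;0 -120 6 0 0 0 0;0 -120 6 0 0 0 0;0 -120 -30 0 0 0 0;0 -120 -65 0 0 0 0;0 -120 -100 0 0 0 0;0 -120 -132 0 0 0 0;0 -120 -132 0 0 0 0;0 -120 -132 0 0 0 0;0 -120 -132 0 0 0 0' && python3 -m handwheel '0 12 -0.6 0 0 0 0;0 24 -1.2 0 0 0 0;0 32 -1.6 0 0 0 0;0 38 -2 0 0 0 0;0 46 -2.3 0 0 0 0;0 54 -2.7 0 0 0 0;0 62 -3.1 0 0 0 0;0 70 -3.6 0 0 0 0;0 78 -4 0 0 0 0;0 86 -4.4 0 0 0 0;0 94 -4.8 0 0 0 0;0 100 -5.1 0 0 0 0;0 102 -5.2 0 0 0 0;0 102 -5.2 0 0 0 0'
```

```text
time_s: 6.55
tcp_pos: [0.4621, 0.1428, 0.0487]
tool_rot: [-3.14, 0.079, -0.002]
ft_force: [-0.1, 0.5, 0.1]
opening: 0.0004
grasp_force: 0.0
time_s: 7.72
tcp_pos: [0.5643, 0.1366, 0.0483]
tool_rot: [3.14, -0.08, 0.001]
ft_force: [-0.5, 0.4, -0.9]
opening: -0.0002
grasp_force: 0.0
```

```bash
python3 -m handwheel '0 2 -0.1 0 0 0 0;0 4 -0.2 0 0 0 0;0 6 -0.3 0 0 0 0;0 6 -0.3 0 0 0 0'; python3 -m handwheel '0 2 -0.1 0 0 0 0;0 4 -0.2 0 0 0 0;0 4 -0.2 0 0 0 0'
```

```text
time_s: 8.05
tcp_pos: [0.5699, 0.1366, 0.0484]
tool_rot: [3.14, -0.079, 0.0]
ft_force: [0.1, -0.2, 0.2]
opening: -0.0
grasp_force: 0.0
time_s: 8.3
tcp_pos: [0.5707, 0.1366, 0.0482]
tool_rot: [3.139, -0.078, -0.01]
ft_force: [-16.6, -2.2, 13.4]
opening: -0.0002
grasp_force: 8.5
```

The right drawer is also home: 0.5707 against 0.571 predicted. Now I back off, rise and go behind the lid.

```bash
python3 -m handwheel '0 -35 2 0 0 0 0;0 -60 3 0 0 0 0;0 -60 3 40 0 0 0;0 -60 3 80 0 0 0;0 -60 3 120 0 0 0;0 -60 3 160 0 0 0;0 -60 3 200 0 0 0;0 -60 3 240 0 0 0;0 -60 -30 250 0 0 -7;0 -50 -70 250 0 0 -14;0 -40 -110 250 0 0 -21;0 -30 -150 250 0 0 -28;0 -20 -190 250 0 0 -35;0 -10 -230 250 0 0 -42;0 0 -270 250 0 0 -49;0 6 -310 250 0 0 -56;0 12 -350 250 0 0 -63.6;0 12 -390 250 0 0 -63.6;0 12 -402 250 0 0 -63.6;0 12 -402 250 0 0 -63.6' && python3 -m handwheel '0 0 0 0 0 0 0;0 0 0 0 0 0 0;0 0 0 0 0 0 0' && python3 - <<'E'
from rig import *
import cv2,numpy as np
a=get_image("top")["img"][110:240,110:400];d=get_image("wrist")
b=get_image("side")["img"][60:380,80:340]
cv2.imwrite("pics/l1.png",np.vstack([cv2.resize(a,(580,260)),np.hstack([cv2.resize(b,(260,320)),cv2.resize(d["img"],(427,320))])[:,:580]]))
E
```

```text
time_s: 9.97
tcp_pos: [0.5845, -0.2708, 0.2975]
tool_rot: [2.621, -1.729, -0.001]
ft_force: [-0.1, 0.9, 0.3]
opening: 0.0002
grasp_force: 0.0
time_s: 10.22
tcp_pos: [0.5861, -0.2638, 0.2987]
tool_rot: [-2.629, 1.718, -0.001]
ft_force: [0.3, -0.6, -0.3]
opening: -0.0001
grasp_force: 0.0
```

View pics/l1.png

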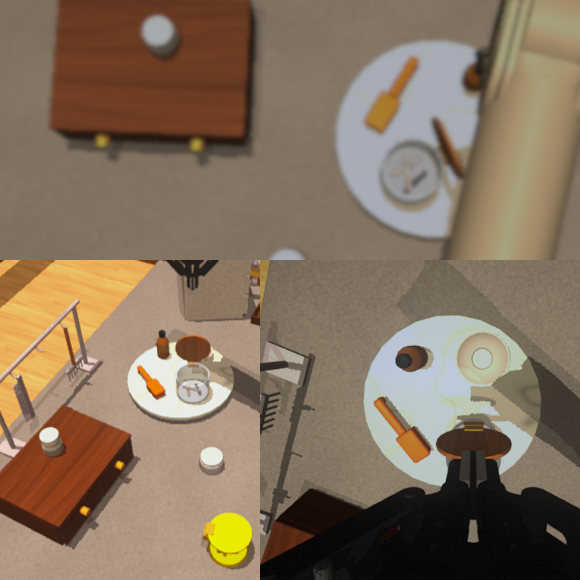

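Both drawers are shut flush. The tip sits on the hinge line, about 50 mm outside the lid, so I descend.

```bash
python3 -m handwheel '0 0 -2 -35 0 0 0;0 0 -2 -70 0 0 0;0 0 -2 -100 0 0 0;0 0 -2 -129 0 0 0;0 0 -2 -129 0 0 0;0 0 -2 -129 0 0 0;0 0 -2 -129 0 0 0' && python3 - <<'E'
from rig import *
import cv2,numpy as np
d=get_image("wrist")["img"];b=get_image("side")["img"][80:240,180:340]
cv2.imwrite("pics/l2.png",np.hstack([cv2.resize(b,(400,400)),d[10:410,150:550]]))
E
```

```text
time_s: 10.95
tcp_pos: [0.5866, -0.2675, 0.1716]
tool_rot: [-2.628, 1.721, -0.004]
ft_force: [-0.8, -0.1, 0.7]
opening: 0.0002
grasp_force: 0.0
```

View pics/l2.png

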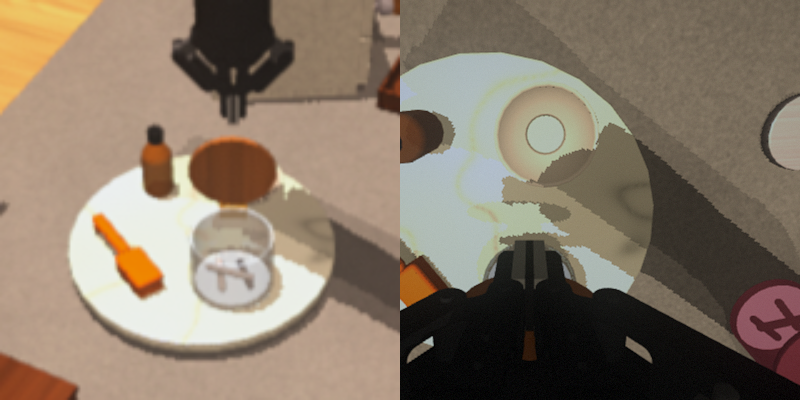

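The tip is behind and above the lid, at side crop (235,120). I sweep it along the lid's arc.

```bash
python3 -m handwheel '0 -6 14 0 0 0 0;0 -11 26 0 0 0 0;0 -14 31 -1 0 0 0;0 -16 36 -2 0 0 0;0 -18 42 -2 0 0 0;0 -21 48 -2 0 0 0;0 -23 53 -3 0 0 0;0 -26 59 -4 0 0 0;0 -28 64 -6 0 0 0;0 -30 70 -8 0 0 0;0 -33 75 -11 0 0 0;0 -35 80 -14 0 0 0;0 -37 84 -18 0 0 0;0 -39 88 -22 0 0 0;0 -40 92 -27 0 0 0;0 -42 96 -32 0 0 0;0 -42 96 -32 0 0 0' && python3 - <<'E'
from rig import *
import cv2,numpy as np
d=get_image("wrist")["img"];b=get_image("side")["img"][80:240,180:340]
cv2.imwrite("pics/l3.png",np.hstack([cv2.resize(b,(400,400)),d[10:410,150:550]]))
E
```

```text
time_s: 12.47
tcp_pos: [0.5429, -0.1703, 0.136]
tool_rot: [2.628, -1.72, -0.003]
ft_force: [0.8, 1.3, -0.7]
opening: -0.0001
grasp_force: 0.0
```

View pics/l3.png

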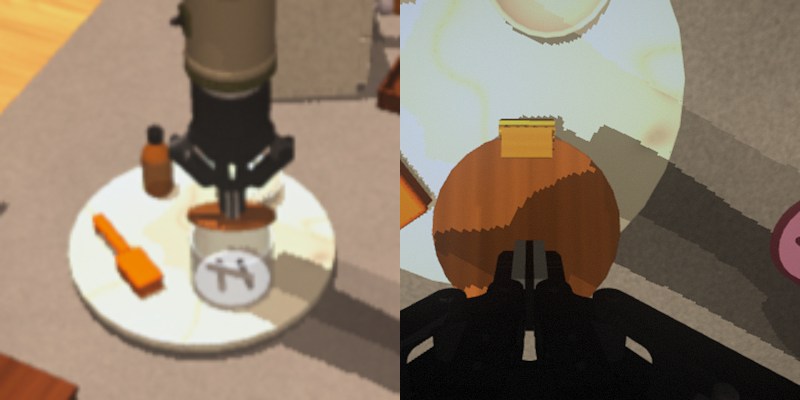

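The lid has followed to about 30° and the pot hasn't moved. I press it the rest of the way.

```bash
python3 -m handwheel '0 -1 3 -5 0 0 0;0 -2 5 -10 0 0 0;0 -3 7 -16 0 0 0;0 -3 8 -21 0 0 0;0 -4 9 -26 0 0 0;0 -4 9 -29 0 0 0;0 -4 9 -29 0 0 0'; python3 -m handwheel '0 0 0 -1 0 0 0;0 0 0 -2 0 0 0;0 0 0 -3 0 0 0;0 0 0 -3 0 0 0'
```

```text
time_s: 13.15
tcp_pos: [0.5392, -0.1624, 0.1074]
tool_rot: [2.627, -1.721, -0.002]
ft_force: [-0.5, -0.4, -1.2]
opening: 0.0001
grasp_force: 0.0
time_s: 13.48
tcp_pos: [0.5396, -0.1626, 0.1053]
tool_rot: [2.627, -1.722, -0.0]
ft_force: [0.0, 0.4, 0.9]
opening: -0.0001
grasp_force: 0.0
```

```bash
python3 -m handwheel '0 0 0 -1 0 0 0;0 0 0 -2 0 0 0;0 0 0 -2 0 0 0'; python3 -m handwheel '0 0 0 -1 0 0 0;0 0 0 -2 0 0 0;0 0 0 -2 0 0 0'
```

```text
time_s: 13.73
tcp_pos: [0.5399, -0.1626, 0.1041]
tool_rot: [2.628, -1.722, 0.001]
ft_force: [-1.3, -0.2, 5.4]
opening: 0.0001
grasp_force: 2.9
time_s: 13.98
tcp_pos: [0.54, -0.1626, 0.1037]
tool_rot: [2.628, -1.722, 0.002]
ft_force: [-9.6, 2.1, 21.4]
opening: -0.0003
grasp_force: 10.7
```

The lid is bottomed at z≈0.104, the expected height. I lift straight off and check.

```bash
python3 -m handwheel '0 0 0 10 0 0 0;0 0 0 40 0 0 0;0 0 0 80 0 0 0;0 0 0 120 0 0 0;0 0 0 160 0 0 0;0 0 0 190 0 0 0;0 -30 -40 190 0 0 0;0 -60 -80 190 0 0 0;0 -90 -120 190 0 0 0;0 -110 -160 190 0 0 0;0 -120 -200 190 0 0 0;0 -120 -240 190 0 0 0;0 -120 -270 190 0 0 0;0 -120 -270 190 0 0 0;0 -120 -270 190 0 0 0' && python3 - <<'E'
from rig import *
import cv2,numpy as np
a=get_image("top")["img"][100:300,120:410];b=get_image("side")["img"]
cv2.imwrite("pics/f_top.png",get_image("top")["img"])
v=np.vstack([cv2.resize(a,(435,300)),np.hstack([cv2.resize(b[120:220,200:330],(390,300),interpolation=2)[:, :390],np.zeros((300,45,3),np.uint8)])])
cv2.imwrite("pics/f.png",v)
E
```

```text
time_s: 15.23
tcp_pos: [0.4174, -0.4366, 0.2904]
tool_rot: [2.621, -1.729, -0.002]
ft_force: [-0.8, 1.0, -0.5]
opening: -0.0002
grasp_force: 0.0
```

View pics/f.png

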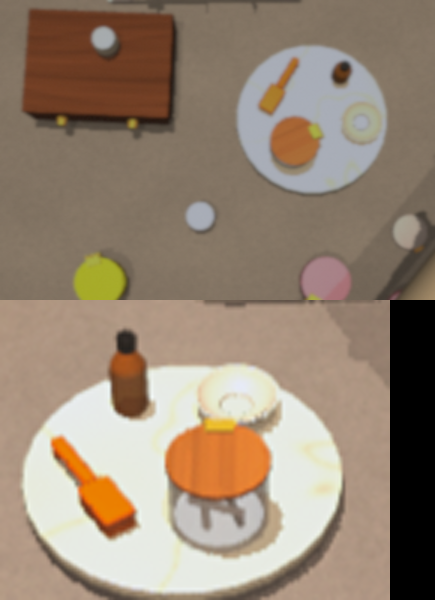

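The lid is flat on the pot, with the pot, dish, brush and bottle at the same pixels as before. Both drawers are flush.

```bash
python3 -c "
from rig import *
print(hand_in())"
```

```text
the job is handed in; nothing more can be done
None
```

Job handed in at about 15 s: both drawers are pushed home to their stops, the pot's lid is shut, and the last pictures show the pot and everything else on the unit and turntable where it was.

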